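Find the vortex mixer with the tired head spring and tag it

ROBOT

A 6-joint arm with a two-finger parallel gripper is mounted at the origin on the work surface. World frame = base frame: x ahead of the robot, y to its left, z up, the work surface at z = 0. Lengths are in m, angles in rad, forces in N, time in s.
With the tool pointing down it reaches from about 0.275 to 0.875 m from the base axis. Payload 12.5 kg.
Tool frame: the origin (TCP) lies at the very end of the fingers, on their centre line; the grasp point (between the pads) lies 19 mm behind it; z points along the fingers, x is the direction in which the jaws open and shut, and the axes are right-handed (so a half turn about z gives the same grasp; the last joint's range is limited). The gripper opens to 85 mm and grips with 20 to 120 N. Pads are 22 mm wide; open, the fingers measure 114 mm over their backs; the gripper's body (76 mm by 85 mm) begins 54 mm behind the grasp point. The pads swing forward as they close: fully open they stand 13 mm farther back than shut.
Start: joints at [-1.285, 0.351, 1.652, -0, 1.139, -0.085], TCP at [0.199, -0.513, 0.231] pointing down, gripper open.
Joint ranges: [-2.75, 2.75], [-0.79, 2.1], [0.01, 2.65], [-1.57, 4.71], [0.07, 3.14], [-2.87, 2.87]. Speed limits (rad/s): [2.22, 2.22, 2.79, 3.14, 3.14, 3.14].

INTERFACE

Orientations are given as a unit quaternion [x, y, z, w].
In Python, from bench import monitor, cams, workorder gives the robot as it stands.
- The arm moves only by the shell command python3 -m jog 'ROWS' [FORCE]. ROWS is JSON, one flat list of numbers, 7 for each row, row after row: the turn, a rotation vector about the tool's x, y, z in rad, then the shift along the tool's x, y, z in m, then the finger opening in m, from 0 to 0.0854. A call has 1 to 5 rows; each row shifts and turns the commanded pose from where the row before left it, along the tool's axes as they then stand; what a row does not reach is not made up. A row lasts 1/10 s, in which the tool goes at most 50 mm and 8.59 degrees, less where a joint would pass 70% of its speed; a pose out of reach is approached as far as the arm can. A call with a gripper value outside its range is refused whole. The fingers move at their own pace and stop on an object; FORCE is the grip in N (left out, the last holds). Time passes only in rows, so rows that do not move let the fingers close. It gives the time, the measured TCP pose, the force and the opening at its end, in the units of the state.
- monitor.get_state(): the state, without advancing time (a new reading comes with each control period).
- cams.capture(name): name is "side" or "top" or "wrist"; returns (picture, depth): 384x512x3 uint8, red, green, blue; 384x512 float32, m along the optical axis (not along the pixel's ray), 0 where there is no reading.
- cams.calibration(name): a dict with "intrinsics" (3x3 intrinsics, pixels), "k1" (the pictures are not rectified: a ray, as slopes to the right and down, at radius r is drawn at 1 + k1 r^2 times it, then the intrinsics apply), "origin" and "rotation" of the camera in the world. Camera axes: x right, y up, looking along -z (the intrinsics and any distortion apply to the point x, -y, -z); pixel columns grow to the right and rows downward; lengths in m; the calibration is good to about 2 mm. A picture is of the moment at which its call begins: read the wrist's pose just before it. calibration takes no time and is no camera call; for the wrist camera it gives the pose at the moment of the call.
- workorder.job_done(): hands the job in, once; it reports no verdict.
The state is a dict: "t": time; "q": joint angles; "dq": joint speeds; "joint_torque": joint torques, N m; "tool_pos": TCP position; "tool_rot": TCP orientation; "force": force on the tool from outside, world axes, zero at the start; "moment": the same for the moment, N m; "grip_width": finger opening in m.
Only numpy, scipy, OpenCV 4.12 (cv2) and the standard library are available. Lean on these libraries where they do the work, as an engineer would, in place of code of your own. Each camera call takes 0.05 s, during which the arm holds its last target. There are 200 camera calls.

TASK

One of the three vortex mixers has a tired spring under its round rubber head: work along the row from the robot's left to its right, pressing each head down a few millimetres with a fingertip and letting it up again, to feel which is the softest. Then push the white status tag at the back of that mixer fully down into its holder, to mark it out of service, and come away. Leave the other two tags up; nothing is to be gripped, lifted or pulled up, and the other things on the bench stay where they are.

Things in the scene. Friction and masses are not known exactly. Their poses are not given: they have to be found in the camera images.
- mixer_left: Vortex mixer at the left (+y) end of the row, as seen from the robot; three look alike, and which has the tired spring changes. Blue housing 150 mm deep (its x), 104 mm wide (its y), deck 115 mm above the bench, fixed. Origin: centre of the underside; +x points from the sloped control panel (robot's side) to the back, where the tag is; z up; turned up to 0.2 rad
- head_left (a point): Centre of the top face, at rest, of mixer_left's round black rubber head: 64 mm across, 145 mm above the bench, 10 mm to mixer +x of its origin; this point stays when the head moves. Sprung: goes 10 mm straight down and rises again. Moves from 0.8 N, then evenly stiffer; 10 mm takes 5 to 15 N; the softest gives at least twice as far as the others under 4 N. Test press: 2 mm or more
- tag_left_top (a point): Centre of the top face of mixer_left's status tag: a white plastic plate in an open aluminium holder on the housing's back, with a ledge along its top, 18 mm (mixer x) by 44 mm (mixer y), 6 mm thick. 84 mm to mixer +x of its origin, 151 to 155 mm above the bench when up, 130 mm when fully down; moves with the tag
- tag_left (a joint): How far the tag of mixer_left has been pushed down, m: starts up at 0 to 0.004; 0.025 is fully down, where the ledge meets the top of the holder. Slides with about 3 N of friction and stays where it is left; down means out of service
- mixer_middle: Vortex mixer at the middle of the row, as seen from the robot; three look alike, and which has the tired spring changes. Blue housing 150 mm deep (its x), 104 mm wide (its y), deck 115 mm above the bench, fixed. Origin: centre of the underside; +x points from the sloped control panel (robot's side) to the back, where the tag is; z up; turned up to 0.2 rad
- head_middle (a point): Centre of the top face, at rest, of mixer_middle's round black rubber head: 64 mm across, 145 mm above the bench, 10 mm to mixer +x of its origin; this point stays when the head moves. Sprung: goes 10 mm straight down and rises again. Moves from 0.8 N, then evenly stiffer; 10 mm takes 5 to 15 N; the softest gives at least twice as far as the others under 4 N. Test press: 2 mm or more
- tag_middle_top (a point): Centre of the top face of mixer_middle's status tag: a white plastic plate in an open aluminium holder on the housing's back, with a ledge along its top, 18 mm (mixer x) by 44 mm (mixer y), 6 mm thick. 84 mm to mixer +x of its origin, 151 to 155 mm above the bench when up, 130 mm when fully down; moves with the tag
- tag_middle (a joint): How far the tag of mixer_middle has been pushed down, m: starts up at 0 to 0.004; 0.025 is fully down, where the ledge meets the top of the holder. Slides with about 3 N of friction and stays where it is left; down means out of service
- mixer_right: Vortex mixer at the right (-y) end of the row, as seen from the robot; three look alike, and which has the tired spring changes. Blue housing 150 mm deep (its x), 104 mm wide (its y), deck 115 mm above the bench, fixed. Origin: centre of the underside; +x points from the sloped control panel (robot's side) to the back, where the tag is; z up; turned up to 0.2 rad
- head_right (a point): Centre of the top face, at rest, of mixer_right's round black rubber head: 64 mm across, 145 mm above the bench, 10 mm to mixer +x of its origin; this point stays when the head moves. Sprung: goes 10 mm straight down and rises again. Moves from 0.8 N, then evenly stiffer; 10 mm takes 5 to 15 N; the softest gives at least twice as far as the others under 4 N. Test press: 2 mm or more
- tag_right_top (a point): Centre of the top face of mixer_right's status tag: a white plastic plate in an open aluminium holder on the housing's back, with a ledge along its top, 18 mm (mixer x) by 44 mm (mixer y), 6 mm thick. 84 mm to mixer +x of its origin, 151 to 155 mm above the bench when up, 130 mm when fully down; moves with the tag
- tag_right (a joint): How far the tag of mixer_right has been pushed down, m: starts up at 0 to 0.004; 0.025 is fully down, where the ledge meets the top of the holder. Slides with about 3 N of friction and stays where it is left; down means out of service
- unit_a (a joint): How far one of the three sprung head units is pressed down, m: 0 at rest, 0.010 at its stop. Units a, b and c have different springs and are dealt out anew to the left, middle and right mixers each time; which one sits where shows only when it is pressed
- unit_b (a joint): How far one of the three sprung head units is pressed down, m: 0 at rest, 0.010 at its stop. Units a, b and c have different springs and are dealt out anew to the left, middle and right mixers each time; which one sits where shows only when it is pressed
- unit_c (a joint): How far one of the three sprung head units is pressed down, m: 0 at rest, 0.010 at its stop. Units a, b and c have different springs and are dealt out anew to the left, middle and right mixers each time; which one sits where shows only when it is pressed
- reagent: Small amber glass bottle, 31 mm across and 75 mm tall, standing between two mixers. Origin at the centre of its underside. A bystander, not part of the job
- tube: Capped plastic tube, 33 mm across and 105 mm tall, standing on its flat base between two mixers. Origin at the centre of its underside. A bystander, not part of the job
- pipette: White pipette lying on the bench to the left of the mixers, about 245 mm long, 42 mm high; its length is along its x. Origin at the centre of its underside. A bystander, not part of the job
- tube_rack: Low green rack for small tubes, 66 x 112 mm, 40 mm high, to the right of the mixers. Origin at the centre of its underside. A bystander, not part of the job
- media_bottle: Pale glass bottle with a blue cap, 72 mm across and 145 mm tall, beyond the mixers. Origin at the centre of its underside. A bystander, not part of the job
- tip_box: Closed cream box of pipette tips, 80 x 122 mm, 79 mm high, beyond the mixers. Origin at the centre of its underside. A bystander, not part of the job
- timer: White bench timer, 48 mm square, 18 mm high, on the robot's side of the mixers. Origin at the centre of its underside. A bystander, not part of the job

How it is judged:
By the outcome, as a careful person would: the job done as asked, in the order asked, and still so for the second after the job is handed in, with the robot touching nothing.
It also fails if it takes over 64 s, if anything falls off the work surface, if the arm or the gripper's body presses on something with over 40 N, if the wrist force passes 120 N, or if a joint passes its speed limit or range.

## Working session

There is one attempt and no reset: what is moved stays moved. The work goes in short steps, Python scripts to look and compute and a shell command to move; the robot and the scene stay as the last step left them, time stands still between calls to the robot, and variables do not carry over. Pictures are saved under pics/ and viewed, about 8 in all and at most 12, crops included, and the job is handed in when it is done.

```bash
mkdir -p pics; ls
cat > h.py <<'E'
import numpy as np, cv2
from bench import monitor, cams, workorder
def cap(n,f):
    c=cams.calibration(n); p,d=cams.capture(n)
    cv2.imwrite('pics/'+f+'.png',p[:,:,::-1]); np.savez('pics/'+f+'.npz',p=p,d=d,**{k:np.array(v) for k,v in c.items()})
    return p,d,c
def ray(c,u,v):
    K=np.array(c['intrinsics']); s=cv2.undistortPoints(np.array([[[u,v]]],float),K,np.array([float(c['k1']),0,0,0,0]))[0,0]
    return np.array(c['origin']),np.array(c['rotation'])@np.array([s[0],-s[1],-1])
def onz(c,u,v,z):
    o,r=ray(c,u,v); return o+r*(z-o[2])/r[2]
E
python3 - <<'E'
from h import *
for n in('top','side'):
    p,d,c=cap(n,n+'1'); print(n,c)
print(monitor.get_state())
E
```

```text
pics
top {'intrinsics': array([[401.29886685,   0.        , 252.58053299],
       [  0.        , 401.29886685, 188.33918803],
       [  0.        ,   0.        ,   1.        ]]), 'k1': -0.07034236430270276, 'origin': array([0.49798676, 0.00747245, 1.17005329]), 'rotation': array([-0.02769981,  0.02427919,  0.71026799, -0.70296702])}
side {'intrinsics': array([[405.79709755,   0.        , 256.25758306],
       [  0.        , 405.79709755, 192.27413598],
       [  0.        ,   0.        ,   1.        ]]), 'k1': -0.14659820532144324, 'origin': array([ 0.46627697, -0.79599768,  0.82160955]), 'rotation': array([ 0.40077291, -0.02638801, -0.06270537,  0.91364806])}
{'t': 0.1, 'q': array([-1.28461398e+00,  3.51202067e-01,  1.65237009e+00,  2.47537774e-05,
        1.13907896e+00, -8.45821668e-02]), 'dq': array([ 0.00181196, -0.0010497 , -0.00270849, -0.0006338 ,  0.00176014,
        0.00122188]), 'joint_torque': array([ 2.16867584e-04, -5.06831825e+01, -2.91876805e+01, -4.96960160e-05,
        2.65630217e-03,  3.46068953e-05]), 'tool_pos': array([ 0.1992347 , -0.51232635,  0.23079765]), 'tool_rot': array([ 8.25323590e-01, -5.64659802e-01, -4.02878174e-04, -3.43374795e-04]), 'force': array([-0.06041393,  0.09143765,  0.12949739]), 'moment': array([-0.00123452,  0.02908009,  0.04151915]), 'grip_width': 0.08525630428480742}
```

Rotation is a quaternion; I'll convert it.

```bash
sed -i "s/^def cap/from scipy.spatial.transform import Rotation as R\ndef cap/; s/np.array(c\['rotation'\])@/R.from_quat(c['rotation']).as_matrix()@/" h.py; cat h.py | head -14|tail -5
```

```text
def ray(c,u,v):
    K=np.array(c['intrinsics']); s=cv2.undistortPoints(np.array([[[u,v]]],float),K,np.array([float(c['k1']),0,0,0,0]))[0,0]
    return np.array(c['origin']),R.from_quat(c['rotation']).as_matrix()@np.array([s[0],-s[1],-1])
def onz(c,u,v,z):
    o,r=ray(c,u,v); return o+r*(z-o[2])/r[2]
```

View pics/top1.png

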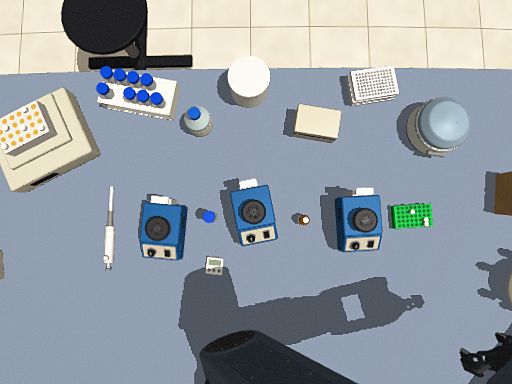

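View pics/side1.png

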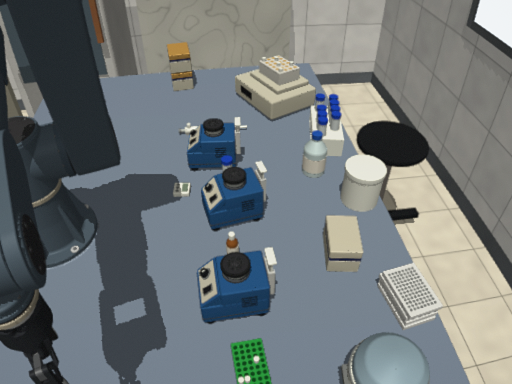

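Top view: heads at about (157,228), (254,212) and (366,220); white tags at about (159,200), (247,184) and (364,191). The side view confirms three mixers with their tags up. Next I measure them with masks.

Run:
```python
from h import *
z=np.load('pics/top1.npz'); p=z['p']; d=z['d']; hsv=cv2.cvtColor(p,cv2.COLOR_RGB2HSV)
h0=[(157,228),(254,212),(366,220)]; t0=[(159,201),(247,184),(364,191)]
o=np.array(z['origin'])
for (a,b),(e,f) in zip(h0,t0):
    def blob(m,u,v,r):
        w=np.zeros(m.shape,np.uint8); w[v-r:v+r,u-r:u+r]=1; m=(m&(w>0)).astype(np.uint8)
        n,l,s,cc=cv2.connectedComponentsWithStats(m); i=1+np.argmax(s[1:,4]); 
        cn=max(cv2.findContours((l==i).astype(np.uint8),0,2)[0],key=len)
        return s[i],cc[i],cv2.minAreaRect(cn),cv2.minEnclosingCircle(cn)
    H=blob((hsv[:,:,2]<85)&(hsv[:,:,1]<120),a,b,18); T=blob((hsv[:,:,2]>190)&(hsv[:,:,1]<50),e,f,14)
    B=blob((hsv[:,:,0]>100)&(hsv[:,:,0]<118)&(hsv[:,:,1]>170),a,b-3,42)
    hp=onz(z,*H[1],.145); tp=onz(z,*T[1],.153)
    ru=o+0
    print('head',H[0],H[1].round(1),H[3],hp.round(4),'depthz',o[2]-d[int(H[1][1]),int(H[1][0])]);print(' tag',T[0],T[1].round(1),T[2],tp.round(4),o[2]-d[int(T[1][1]),int(T[1][0])])
    v=tp-hp; print('  dist',np.hypot(*v[:2]),'yaw',np.arctan2(v[1],v[0]), 'housing',B[0],B[2])
```

```text
head [145 216  26  25 467] [157.5 228.1] ((157.44174194335938, 228.01455688476562), 12.599270820617676) [0.4741 0.2562 0.145 ] depthz 0.14778940218599446
 tag [151 196  21   8 135] [160.2 199.6] ((161.0, 199.5), (7.0, 20.0), 90.0) [0.5467 0.2476 0.153 ] 0.14967958468111164
  dist 0.07309639900649664 yaw -0.11724296541360518 housing [ 140  203   47   57 1303] ((162.5395965576172, 230.6039581298828), (43.78163528442383, 53.63250732421875), 5.710593223571777)
head [241 200  25  24 408] [252.6 211.6] ((253.01080322265625, 211.5837860107422), 12.251540184020996) [0.5139 0.0126 0.145 ] depthz 0.1464523507943929
 tag [239 178  19  12 145] [248.  183.2] ((247.92308044433594, 183.11537170410156), (8.43299388885498, 17.846567153930664), 78.69007110595703) [0.5861 0.0236 0.153 ] 0.14691118734987385
  dist 0.07300674108747775 yaw 0.15069908418167796 housing [230 185  48  61 874] ((253.7884521484375, 214.94229125976562), (55.10862731933594, 38.83098602294922), 78.69007110595703)
head [352 208  26  24 161] [362.  219.2] ((364.21429443359375, 219.92857360839844), 12.830618858337402) [ 0.4913 -0.2669  0.145 ] depthz 0.15174607771547444
 tag [353 187  21   9 136] [364.  191.1] ((363.0, 191.0), (8.0, 20.0), 90.0) [ 0.5629 -0.272   0.153 ] 0.1515870525232137
  dist 0.07169482692326863 yaw -0.07076296170525825 housing [335 195  47  57 525] ((358.59295654296875, 222.893798828125), (54.27950668334961, 44.96684265136719), 86.18592071533203)
```

```bash
python3 -m jog '[0,0,0.124,0,0,0,0, 0,0,0.124,0,0,0,0, 0,0,0.123,0,0,0,0, 0,0,0,0,-0.04,0,0, 0,0,0,0,-0.04,0,0]'
python3 -m jog '[0,0,0,0,-0.04,0,0, 0,0,0,0,-0.04,0,0, 0,0,0,0,-0.04,0,0, 0,0,0,0,-0.04,0,0, 0,0,0,0,-0.03,0,0]'
```

```text
t: 0.6
tool_pos: [0.2797, -0.5127, 0.2312]
tool_rot: [-0.706, 0.708, 0.0, 0.0]
force: [-0.3, -0.4, -0.1]
grip_width: 0.0124
t: 1.1
tool_pos: [0.4715, -0.512, 0.2307]
tool_rot: [0.707, -0.707, -0.0, -0.0]
force: [-0.1, -0.2, -0.3]
grip_width: 0.0
```

```bash
python3 -m jog '[0,0,0,-0.045,0,0,0, 0,0,0,-0.045,0,0,0, 0,0,0,-0.045,0,0,0, 0,0,0,-0.045,0,0,0, 0,0,0,-0.045,0,0,0]' >/dev/null
python3 -m jog '[0,0,0,-0.045,0,0,0, 0,0,0,-0.045,0,0,0, 0,0,0,-0.045,0,0,0, 0,0,0,-0.045,0,0,0, 0,0,0,-0.045,0,0,0]' >/dev/null
python3 -m jog '[0,0,0,-0.045,0,0,0, 0,0,0,-0.045,0,0,0, 0,0,0,-0.045,0,0,0, 0,0,0,-0.045,0,0,0, 0,0,0,-0.045,0,0,0]' >/dev/null
python3 -m jog '[0,0,0,-0.045,0,0,0, 0,0,0,-0.045,0,0,0, 0,0,0,0,0,0,0]'
python3 - <<'E'
from h import *
p,d,c=cap('wrist','wl'); print(monitor.get_state()['tool_pos'],c)
E
```

```text
t: 2.9
tool_pos: [0.4688, 0.2564, 0.2309]
tool_rot: [0.708, -0.706, -0.0, -0.0]
force: [-0.5, -0.4, -0.7]
grip_width: -0.0001
[0.46886847 0.25422931 0.23073991] {'intrinsics': array([[303.53851831,   0.        , 258.14038424],
       [  0.        , 303.53851831, 189.56599743],
       [  0.        ,   0.        ,   1.        ]]), 'k1': -0.0362123606990578, 'origin': array([0.54385432, 0.25784547, 0.37293798]), 'rotation': array([-0.10486134,  0.10474777, -0.69829808,  0.70029407])}
```

View pics/wl.png

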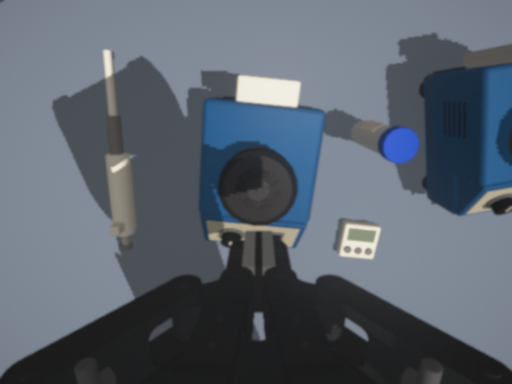

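The wrist view shows the left head centred at (258,186) and its tag at about (268,91), with the bottom edge of the fingertips at (258,235).

Run:
```python
from h import *
z=np.load('pics/wl.npz'); print(onz(z,258,186,.145),onz(z,268,91,.153),onz(z,258,235,.231))
```

```text
[0.47688059 0.25782594 0.145     ] [0.54774442 0.25109368 0.153     ] [0.47594998 0.25776315 0.231     ]
```

```bash
python3 -m jog '[0,0,0,0,-0.006,0.03,0, 0,0,0,0,0,0.03,0, 0,0,0,0,0,0.016,0, 0,0,0,0,0,0,0, 0,0,0,0,0,0,0]'
python3 -m jog '[0,0,0,0,0,0.004,0, 0,0,0,0,0,0.004,0, 0,0,0,0,0,0,0]'
python3 -m jog '[0,0,0,0,0,0,0, 0,0,0,0,0,0,0]'
python3 -m jog '[0,0,0,0,0,0.003,0, 0,0,0,0,0,0,0, 0,0,0,0,0,0,0]'
python3 -m jog '[0,0,0,0,0,0,0, 0,0,0,0,0,0,0]'
```

```text
t: 3.45
tool_pos: [0.4758, 0.2517, 0.1558]
tool_rot: [-0.707, 0.707, -0.0, -0.0]
force: [-0.2, 0.8, 0.6]
grip_width: 0.0001
t: 3.75
tool_pos: [0.4754, 0.2522, 0.1472]
tool_rot: [-0.707, 0.707, -0.0, -0.0]
force: [-0.3, -0.1, -0.1]
grip_width: -0.0001
t: 3.95
tool_pos: [0.4755, 0.2524, 0.1475]
tool_rot: [-0.707, 0.707, -0.0, 0.0]
force: [0.3, 0.3, -0.4]
grip_width: -0.0001
t: 4.25
tool_pos: [0.4756, 0.2524, 0.1444]
tool_rot: [-0.707, 0.707, -0.0, 0.0]
force: [0.3, -0.1, 1.9]
grip_width: -0.0001
t: 4.45
tool_pos: [0.4756, 0.2524, 0.1444]
tool_rot: [-0.707, 0.707, -0.0, 0.0]
force: [0.8, 0.6, 1.6]
grip_width: -0.0002
```

```bash
python3 -m jog '[0,0,0,0,0,0.003,0, 0,0,0,0,0,0,0, 0,0,0,0,0,0,0]'
python3 -m jog '[0,0,0,0,0,0,0, 0,0,0,0,0,0,0]'
python3 -m jog '[0,0,0,0,0,0.003,0, 0,0,0,0,0,0,0, 0,0,0,0,0,0,0]'
python3 -m jog '[0,0,0,0,0,0,0, 0,0,0,0,0,0,0]'
```

```text
t: 4.75
tool_pos: [0.4756, 0.2524, 0.1415]
tool_rot: [-0.707, 0.707, -0.0, 0.0]
force: [-0.1, 0.7, 5.3]
grip_width: -0.0001
t: 4.95
tool_pos: [0.4756, 0.2524, 0.1414]
tool_rot: [-0.707, 0.707, -0.0, 0.0]
force: [1.3, -0.2, 5.2]
grip_width: 0.0005
t: 5.25
tool_pos: [0.4756, 0.2524, 0.1386]
tool_rot: [-0.707, 0.707, -0.0, 0.0]
force: [-0.2, -0.7, 7.6]
grip_width: -0.0003
t: 5.45
tool_pos: [0.4757, 0.2524, 0.1387]
tool_rot: [-0.707, 0.707, -0.0, 0.0]
force: [0.0, 0.9, 7.8]
grip_width: 0.0001
```

Left: about 1 N/mm. Next the middle one.

```bash
python3 -m jog '[0,0,0,0,0,-0.02,0, 0,0,0,0,0,-0.03,0, 0,0,0,0,0,-0.02,0, 0,0,0,0.04,-0.007,0,0, 0,0,0,0.04,-0.007,0,0]'
python3 -m jog '[0,0,0,0.04,-0.007,0,0, 0,0,0,0.04,-0.007,0,0, 0,0,0,0.04,-0.007,0,0, 0,0,0,0.038,-0.003,0,0, 0,0,0,0,0,0,0]'
python3 - <<'E'
from h import *
p,d,c=cap('wrist','wm'); print(monitor.get_state()['tool_pos'])
E
```

```text
t: 5.95
tool_pos: [0.4891, 0.1718, 0.2083]
tool_rot: [0.708, -0.706, -0.0, 0.0]
force: [0.8, 0.2, -0.9]
grip_width: 0.0001
t: 6.45
tool_pos: [0.5131, 0.0109, 0.2077]
tool_rot: [-0.706, 0.708, 0.0, -0.001]
force: [-0.1, 1.4, 0.6]
grip_width: -0.0003
[0.51300224 0.01268504 0.20769729]
```

View pics/wm.png

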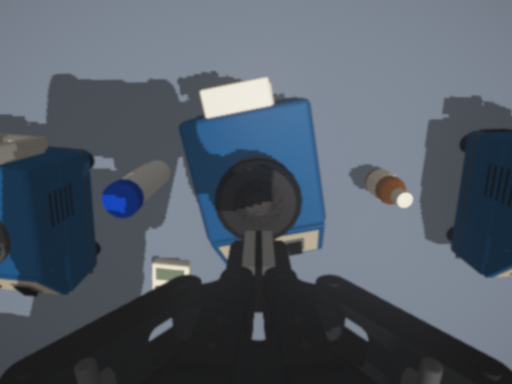

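Middle head at (258,200), directly under the approach; its tag is at (238,97).

```bash
python3 - <<'E'
from h import *
z=np.load('pics/wm.npz'); print(onz(z,258,200,.145),onz(z,238,97,.153))
E
python3 -m jog '[0,0,0,0,0,0.03,0, 0,0,0,0,0,0.022,0, 0,0,0,0,0,0.0085,0, 0,0,0,0,0,0,0, 0,0,0,0,0,0,0]'
python3 -m jog '[0,0,0,0,0,0.003,0, 0,0,0,0,0,0,0, 0,0,0,0,0,0,0]'
python3 -m jog '[0,0,0,0,0,0.003,0, 0,0,0,0,0,0,0, 0,0,0,0,0,0,0]'
python3 -m jog '[0,0,0,0,0,0,0, 0,0,0,0,0,0,0]'
python3 -m jog '[0,0,0,0,0,0.003,0, 0,0,0,0,0,0,0, 0,0,0,0,0,0,0]'
python3 -m jog '[0,0,0,0,0,0,0, 0,0,0,0,0,0,0]'
```

```text
[0.51756034 0.01218341 0.145     ] [0.58808478 0.02427242 0.153     ]
t: 7.0
tool_pos: [0.5138, 0.0148, 0.1485]
tool_rot: [0.707, -0.707, 0.0, -0.0]
force: [-0.3, 0.1, -0.5]
grip_width: -0.0004
t: 7.3
tool_pos: [0.5136, 0.0144, 0.1452]
tool_rot: [-0.707, 0.707, -0.0, 0.0]
force: [-0.4, -0.6, 0.5]
grip_width: -0.0
t: 7.6
tool_pos: [0.5137, 0.0143, 0.142]
tool_rot: [-0.707, 0.707, -0.0, 0.0]
force: [0.8, 0.1, 3.2]
grip_width: 0.0
t: 7.8
tool_pos: [0.5137, 0.0143, 0.142]
tool_rot: [-0.707, 0.707, -0.0, 0.0]
force: [1.0, 0.3, 3.1]
grip_width: -0.0
t: 8.1
tool_pos: [0.5136, 0.0143, 0.1389]
tool_rot: [-0.707, 0.707, -0.0, 0.0]
force: [1.3, -0.6, 3.5]
grip_width: -0.0003
t: 8.3
tool_pos: [0.5136, 0.0143, 0.1389]
tool_rot: [-0.707, 0.707, -0.0, 0.0]
force: [1.6, -0.2, 3.2]
grip_width: -0.0
```

The middle gives about 6 mm at 3.4 N, so it is clearly softer. Next the right one.

```bash
python3 -m jog '[0,0,0,0,0,-0.02,0, 0,0,0,0,0,-0.03,0, 0,0,0,0,0,-0.02,0, 0,0,0,0.04,0.004,0,0, 0,0,0,0.04,0.004,0,0]' >/dev/null
python3 -m jog '[0,0,0,0.042,0.003,0,0, 0,0,0,0.042,0.003,0,0, 0,0,0,0.042,0.003,0,0, 0,0,0,0.04,0.003,0,0, 0,0,0,0.04,0.002,0,0]' >/dev/null
python3 -m jog '[0,0,0,0,0,0,0, 0,0,0,0,0,0,0]'
python3 - <<'E'
from h import *
p,d,c=cap('wrist','wr'); print(monitor.get_state()['tool_pos'])
E
```

```text
t: 9.5
tool_pos: [0.4906, -0.2718, 0.208]
tool_rot: [-0.706, 0.708, 0.001, -0.0]
force: [0.6, 0.3, -0.1]
grip_width: -0.0002
[ 0.49085848 -0.27106588  0.20817252]
```

View pics/wr.png

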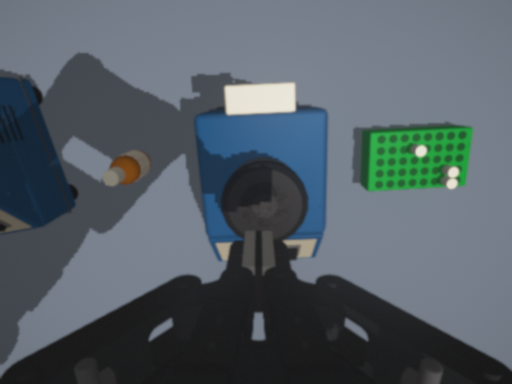

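The right head is at (264,202), about 4 mm to the right of the tool. I press it.

```bash
python3 -m jog '[0,0,0,0.004,0,0.03,0, 0,0,0,0,0,0.022,0, 0,0,0,0,0,0.0085,0, 0,0,0,0,0,0,0, 0,0,0,0,0,0,0]'
python3 -m jog '[0,0,0,0,0,0.003,0, 0,0,0,0,0,0,0, 0,0,0,0,0,0,0]'
python3 -m jog '[0,0,0,0,0,0.003,0, 0,0,0,0,0,0,0, 0,0,0,0,0,0,0]'
python3 -m jog '[0,0,0,0,0,0,0, 0,0,0,0,0,0,0]'
python3 -m jog '[0,0,0,0,0,0.003,0, 0,0,0,0,0,0,0, 0,0,0,0,0,0,0]'
python3 -m jog '[0,0,0,0,0,0,0, 0,0,0,0,0,0,0]'
```

```text
t: 10.05
tool_pos: [0.4918, -0.2754, 0.1492]
tool_rot: [0.707, -0.707, 0.0, -0.0]
force: [-0.5, 0.3, 0.2]
grip_width: 0.0005
t: 10.35
tool_pos: [0.4915, -0.2757, 0.1457]
tool_rot: [-0.707, 0.707, -0.0, 0.0]
force: [-0.7, -0.2, 1.3]
grip_width: -0.0
t: 10.65
tool_pos: [0.4916, -0.2759, 0.1426]
tool_rot: [-0.707, 0.707, -0.0, 0.0]
force: [-0.1, 0.4, 4.4]
grip_width: -0.0001
t: 10.85
tool_pos: [0.4916, -0.2758, 0.1425]
tool_rot: [-0.707, 0.707, -0.0, 0.0]
force: [2.0, -0.1, 3.9]
grip_width: -0.0
t: 11.15
tool_pos: [0.4916, -0.2758, 0.1397]
tool_rot: [-0.707, 0.707, -0.0, 0.0]
force: [0.7, 0.3, 8.7]
grip_width: 0.0002
t: 11.35
tool_pos: [0.4916, -0.2758, 0.1398]
tool_rot: [-0.707, 0.707, -0.0, 0.0]
force: [-0.1, -0.2, 7.5]
grip_width: -0.0002
```

Middle is softest (~0.4 N/mm against ~1.0 and ~1.2). I go above its tag, turn to match its yaw and look.

```bash
python3 -m jog '[0,0,0,0,0,-0.02,0, 0,0,0,0,0,-0.03,0, 0,0,0,0,0,-0.02,0, 0,0,0,-0.04,-0.012,0,0, 0,0,0,-0.04,-0.012,0,0]' >/dev/null
python3 -m jog '[0,0,0,-0.044,-0.014,0,0, 0,0,0,-0.044,-0.014,0,0, 0,0,0,-0.044,-0.014,0,0, 0,0,0,-0.044,-0.014,0,0, 0,0,0,-0.044,-0.0155,0,0]' >/dev/null
python3 -m jog '[0,0,-0.075,0,0,0,0, 0,0,-0.075,0,0,0,0, 0,0,0,0,0,0,0, 0,0,0,0,0,0,0]'
python3 - <<'E'
from h import *
p,d,c=cap('wrist','wt'); print(monitor.get_state()['tool_pos'])
p,d,c=cap('side','s2'); cv2.imwrite('pics/s2c.png',cv2.resize(p[100:260,140:340,::-1],None,fx=3,fy=3))
E
```

```text
t: 12.75
tool_pos: [0.5866, 0.0242, 0.2089]
tool_rot: [0.757, -0.653, -0.0, 0.0]
force: [0.5, -0.2, -0.7]
grip_width: 0.0003
[0.58669693 0.02406351 0.20902277]
```

View pics/wt.png

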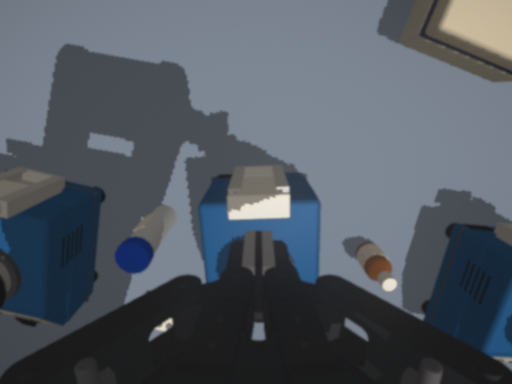

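View pics/s2c.png

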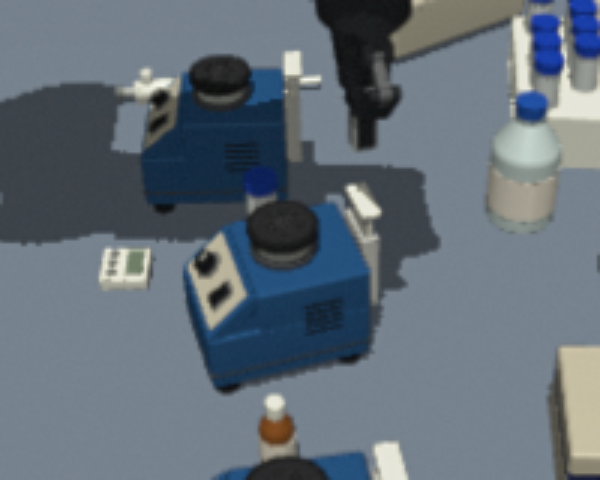

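Wrist view: the tag's top ledge is bright, spanning (228–290, 192–218) with its centre at about (259,205) and aligned with the fingers. The side view shows all heads back up and the fingertip above the tag.

Run:
```python
from h import *
z=np.load('pics/wt.npz'); print(onz(z,259,205,.153),onz(z,259,192,.153),onz(z,259,218,.153),z['d'][[175,185,200,212],259])
```

```text
[0.58979066 0.02527018 0.153     ] [0.59913675 0.02665651 0.153     ] [0.58018658 0.02384549 0.153     ] [0.3105092  0.25853094 0.2122499  0.21241789]
```

```bash
python3 -m jog '[0,0,0,0,-0.002,0.03,0, 0,0,0,0,0,0.019,0, 0,0,0,0,0,0,0, 0,0,0,0,0,0.005,0, 0,0,0,0,0,0.005,0]'
python3 -m jog '[0,0,0,0,0,0.005,0, 0,0,0,0,0,0.005,0, 0,0,0,0,0,0,0]'
python3 -m jog '[0,0,0,0,0,0.005,0, 0,0,0,0,0,0.0025,0, 0,0,0,0,0,0,0]'
python3 -m jog '[0,0,0,0,0,0.0015,0, 0,0,0,0,0,0,0, 0,0,0,0,0,0,0]'
```

```text
t: 13.35
tool_pos: [0.5895, 0.0245, 0.1512]
tool_rot: [0.758, -0.652, 0.001, -0.001]
force: [-0.8, -0.7, 2.6]
grip_width: 0.0001
t: 13.65
tool_pos: [0.5889, 0.0246, 0.14]
tool_rot: [0.758, -0.652, -0.0, 0.0]
force: [-0.6, 1.4, -0.4]
grip_width: 0.0001
t: 13.95
tool_pos: [0.5887, 0.0247, 0.1323]
tool_rot: [0.758, -0.652, -0.0, 0.0]
force: [-0.1, -0.9, -0.0]
grip_width: -0.0003
t: 14.25
tool_pos: [0.5888, 0.0246, 0.1311]
tool_rot: [0.758, -0.652, -0.0, 0.0]
force: [0.1, -0.1, 0.3]
grip_width: 0.0001
```

```bash
python3 -m jog '[0,0,0,0,0,0.001,0, 0,0,0,0,0,0,0]'
python3 -m jog '[0,0,0,0,0,0.0007,0, 0,0,0,0,0,0,0]'
python3 -m jog '[0,0,0,0,0,0.0007,0, 0,0,0,0,0,0,0]'
```

```text
t: 14.45
tool_pos: [0.5888, 0.0246, 0.1302]
tool_rot: [0.758, -0.652, -0.0, 0.0]
force: [-0.8, 0.2, 0.9]
grip_width: -0.0003
t: 14.65
tool_pos: [0.5889, 0.0246, 0.13]
tool_rot: [0.758, -0.652, 0.0, -0.0]
force: [-3.0, 1.0, 5.9]
grip_width: 0.0
t: 14.85
tool_pos: [0.5889, 0.0246, 0.13]
tool_rot: [0.758, -0.652, 0.0, -0.0]
force: [-5.8, 0.4, 13.0]
grip_width: 0.0001
```

It has reached a hard stop at z = 0.130 (13 N), as expected for fully down. I retreat up and away, then check.

```bash
python3 -m jog '[0,0,0,0,0,-0.01,0, 0,0,0,0,0,-0.03,0, 0,0,0,0,0,-0.04,0, 0,0,0,0,0,-0.04,0, 0,0,0,0,0.04,-0.02,0]' >/dev/null
python3 -m jog '[0,0,0,0,0.045,0,0, 0,0,0,0,0.045,0,0, 0,0,0,0,0.045,0,0, 0,0,0,0,0.045,0,0, 0,0,0,0,0,0,0]'
python3 - <<'E'
from h import *
p,d,c=cap('side','s3'); cv2.imwrite('pics/s3c.png',cv2.resize(p[80:340,140:400,::-1],None,fx=2.3,fy=2.3))
p,d,c=cap('wrist','w3')
E
```

```text
t: 15.85
tool_pos: [0.3674, -0.0083, 0.269]
tool_rot: [0.758, -0.652, -0.0, 0.0]
force: [1.5, 0.2, -1.1]
grip_width: 0.0001
```

View pics/s3c.png

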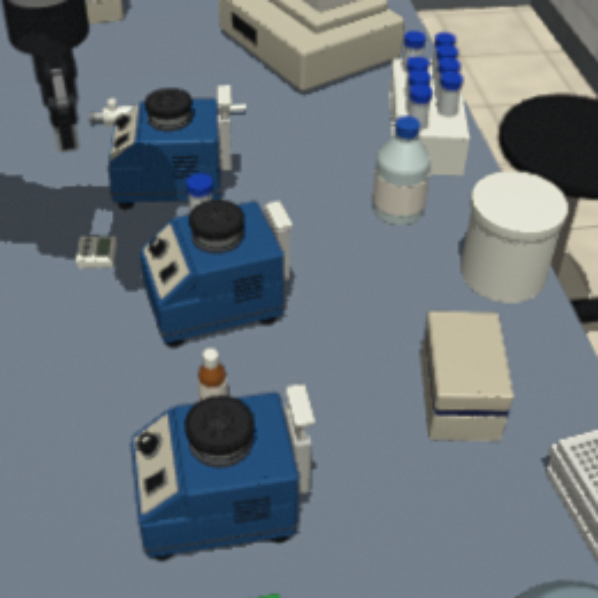

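The side view shows the middle tag (280,215 in the crop) seated on its holder. The left (225,95) and right (300,400) tags are still up, and the bystanders have not moved.

```bash
python3 -c "
from bench import workorder
print(workorder.job_done())"
```

```text
the job is handed in; nothing more can be done
None
```

I pressed the three heads from left to right with the closed fingertips, about 6 mm each. The middle mixer has the tired spring, so I pushed its tag fully down, retreated clear and handed the job in at about 16 s.

| Mixer | Force at about 6 mm | Stiffness |
|---|---|---|
| Left | 7.7 N | about 1.0 N/mm |
| Middle | 3.4 N | about 0.4 N/mm |
| Right | 8 N | about 1.2 N/mm |

- **Middle tag:** it reached a hard stop at z = 0.130 m, with the force rising to about 13 N.
- **Final side picture:** the middle tag sits on its holder, the left and right tags are still up, the heads are back up, and the nearby objects look undisturbed. The green rack and pipette were mostly out of view in that picture.
- **Checks:** none failed. Force readings were noisy by about ±0.7 N, which is small next to the differences between the springs.

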